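# Hang the tube decapper on its sprung balancer hook

## Robot

A 7-joint arm with a two-finger parallel gripper is mounted at the origin on the work surface. World frame = base frame: x ahead of the robot, y to its left, z up, the work surface at z = 0. Lengths are in m, angles in rad, forces in N, time in s.
With the tool pointing down it reaches from about 0.4 to 0.85 m from the base axis. Payload 10.4 kg.
Tool frame: the origin (TCP) lies at the very end of the fingers, on their centre line; the grasp point (between the pads) lies 19 mm behind it; x points along the fingers, y is the direction in which the jaws open and shut, and the axes are right-handed (so a half turn about x gives the same grasp; the last joint's range is limited). The gripper opens to 85 mm and grips with 20 to 120 N. Pads are 22 mm wide; open, the fingers measure 114 mm over their backs; the gripper's body (76 mm by 85 mm) begins 54 mm behind the grasp point. The pads swing forward as they close: fully open they stand 13 mm farther back than shut.
Start: joints at [1.184, 0.332, -0.065, 1.46, 0.022, 1.35, -0.088], TCP at [0.222, -0.584, 0.231] pointing down, gripper open.
Joint ranges: [-2.6, 2.6], [-0.5, 2.12], [-1.47, 1.34], [0.16, 2.42], [-1.27, 4.41], [0.06, 2.06], [-2.6, 2.6]. Speed limits (rad/s): [2.22, 2.22, 2.79, 2.79, 3.14, 3.14, 3.14].

## Interface

Orientations are given as a unit quaternion [x, y, z, w].
In Python, from workcell import monitor, camera, ticket, regions_of gives the robot as it stands.
- The arm moves only by the tool step_arm, never from a script. Its argument "increments" is a list of rows, each a list of 5 numbers: the finger opening in m, from 0 to 0.0854, then the shift along the world's x, y, z in m, then the turn about the world's z in rad. A call has 1 to 12 rows; each row shifts and turns the commanded pose from where the row before left it; what a row does not reach is not made up. A row lasts 1/12 s, in which the tool goes at most 41.7 mm and 7.16 degrees, less where a joint would pass 70% of its speed; a pose out of reach is approached as far as the arm can. A call with a gripper value outside its range is refused whole. The fingers move at their own pace and stop on an object; "force" is the grip in N (left out, the last holds). Time passes only in rows, so rows that do not move let the fingers close. It gives the time, the measured TCP pose, the force and the opening at its end, in the units of the state.
- monitor.get_obs(): the state, without advancing time (a new reading comes with each control period).
- camera(name): name is "scene" or "top" or "wrist"; returns a dict with "color" (384x512x3 uint8, red, green, blue), "range_z" (384x512 float32, m along the optical axis (not along the pixel's ray), 0 where there is no reading), "fx", "fy", "cx", "cy" (pixels), "cam_to_world" (4x4, takes a point from camera to world coordinates). Camera axes: x right, y up, looking along -z (the intrinsics and any distortion apply to the point x, -y, -z); pixel columns grow to the right and rows downward; lengths in m; the calibration is good to about 2 mm. A picture is of the moment at which its call begins.
- ticket.hand_in(): hands the job in, once; it reports no verdict.
Trained networks look in a picture, given as the dict that the camera call returned (one of the last four; its "shot" number tells which), for a name from the list of things; names that differ only in an ending like _2 or _b are one class to them, and where a whole thing is asked for, a point or a joint stands for the part that bears it (a point fixed in the world has none). Each returns a list of dicts, best first, with "p" (0 to 1); they miss things now and then, are a little off and sometimes report something else, mostly with a low value. They report only what shows in the picture. A call takes as long as a camera call.
- regions_of(picture, query): "region" (384x512 bool, what is visible of it) and "centre" ([row, column] in pixels, amid what is visible of it).
The state is a dict: "clock": time; "joint_pos": joint angles; "joint_velocities": joint speeds; "tau": joint torques, N m; "position": TCP position; "ee_rot": TCP orientation; "ft_force": force on the tool from outside, world axes, zero at the start; "torque": the same for the moment, N m; "grip_width": opening from 0.0 (shut) to 1.0 (fully open).
Only numpy, scipy, OpenCV 4.12 (cv2) and the standard library are available. Lean on these libraries where they do the work, as an engineer would, in place of code of your own. Each camera call takes 0.05 s, during which the arm holds its last target. There are 200 camera calls.

## Task

Take the black knob above the retracting hook, pull the hook down against its spring beside the bail on the decapper handset, and with the handset still standing in its dock slide the hook in under the bail's cross-bar. Then let the hook go up under control so that it carries the handset up out of the dock, and let go. How far the bail sticks up is not known beforehand, so feel for the plate below it gently (never press hard on the handset, nor touch it with the robot), do not let the hook fly up, and leave the things around alone.

Things in the scene. Friction and masses are not known exactly. Their poses are not given: they have to be found in the camera images.
- dock (a point): Square dock pocket, 53 mm wide inside, walls 18 mm high, on a grey base plate 12 mm thick fixed to the bench. Point: middle of the pocket's floor, 12 mm above the bench. x points to the balancer's upright steel column (axis 180 mm from the dock, 22 mm thick, with a grey spring drum on top up to 377 mm above the bench), z up.
- handset: Tube decapper handset, 0.38 to 0.52 kg, standing loose in the dock. Origin: centre of its underside; axes as the dock's at the start. Square grey foot 50 x 50 x 22 mm, above it a white round grip of 42 mm up to 74 mm, then a steel stem with a plate and wire bail on top (see plate_low).
- plate_low (a point): On the handset's axis 96 mm above its underside, axes as the handset's: the lowest place of the upper face of the aluminium plate under the bail. The stem was set by its last user: plate and bail together, firm, are really 0 to 30 mm higher than this point; not measured. The plate reaches 22 mm either way along x and from y = -37 to +21 mm.
- bail_low (a point): Middle of the bail's steel cross-bar, were the plate at plate_low; really 0 to 30 mm higher, like the plate. The bar is 6 mm thick, runs along the handset's x, its axis 18 mm above the plate (15 mm free under it), on two 6 mm uprights at x = -16 and +16 mm (26 mm free between).
- hook_foot (a point): Underside of the steel hook, in line with its shank; 210 mm above the bench when retracted. x along the arm to the column, y the level way the hook points, z up. J shape, 10 mm wide: shank y = -4 to +4 mm, up to the arm 57 mm above; foot 6 mm thick, y = -4 to +23 mm; upturned tip y = +17 to +23 mm, 13 mm high over the underside; throat 13 mm wide.
- knob_mid (a point): Middle of the upright round black knob, 26 mm thick, 40 mm high, straight above the hook's shank (91 mm above hook_foot). It turns freely about its upright axis, so its own x and y mean nothing. The arm's end under it, a disc of 48 mm, has its top 20 mm below this point and may be pushed down on.
- hook (a joint): How far the hook is drawn down from its top stop, m (0 to 0.125). Upward spring pull with nothing hung on it: 2.5 N at 0, 0.07 N more per mm (9.5 N at 0.1); braked by 12 N per m/s.
- swing (a joint): Swing of the hook's arm about the column axis, rad; the hook is 180 mm from that axis, on a circle through the dock's middle. 0: straight over the dock; growing values (to 1.0) move it to the dock's -y side, falling ones (to -0.2) move it the way it points, back over the dock. Turns easily.
- tube_rack: Bystander: blue tube rack 75 x 100 mm with capped tubes, 90 mm high, loose; origin under its centre. Leave alone.
- tip_box: Bystander: black box of pipette tips 85 x 125 x 49 mm, loose; origin under its centre. Leave alone.
- jar: Bystander: jar of 54 mm, 75 mm high, loose; origin under its centre. Leave alone.

How it is judged:
By the outcome, as a careful person would: the job done as asked, in the order asked, and still so for the second after the job is handed in, with the robot touching nothing.
It also fails if it takes over 59 s, if anything falls off the work surface, if the arm or the gripper's body presses on something with over 40 N, if the wrist force passes 120 N, or if a joint passes its speed limit or range.

## Working session

There is one attempt and no reset: what is moved stays moved. The work goes in short steps, Python scripts to look and compute and a tool call to move; the robot and the scene stay as the last step left them, time stands still between calls to the robot, and variables do not carry over. Pictures are saved under pics/ and viewed, about 8 in all and at most 12, crops included, and the job is handed in when it is done.

Besides the shell and the picture viewer there is one more tool, called after "Request:" as name([rows], argument=value, ...), one row to a line, values as JSON. step_arm: Moves the arm, as the interface text tells. Its arguments: {"type":"object","properties":{"increments":{"type":"array"},"force":{"type":"number"}},"required":["increments"]}

```bash
mkdir -p pics; ls; cat > h.py <<'E'
import numpy as np, cv2
from workcell import monitor, camera, ticket, regions_of
def pts(p, mask=None):
    z=p["range_z"]; m=(z>0) if mask is None else (mask&(z>0))
    r,c=np.nonzero(m); d=z[r,c]
    P=np.stack([(c-p["cx"])/p["fx"]*d, -(r-p["cy"])/p["fy"]*d, -d, np.ones_like(d)],1)
    return (P@np.array(p["cam_to_world"]).T)[:,:3], r, c
def save(p,n): cv2.imwrite(f"pics/{n}.png", p["color"][:,:,::-1])
E
python3 - <<'E'
from h import *
o=monitor.get_obs(); print({k:np.round(v,3) for k,v in o.items()})
im=[]
for n in ["scene","top"]:
    p=camera(n); im.append(p["color"]); print(n,p["shot"],[k for k in p], np.round(np.array(p["cam_to_world"]),3).tolist(),p["fx"])
    for q in ["handset","plate_low","bail_low","hook_foot","knob_mid","hook","swing","tube_rack","tip_box","jar"]:
        try:
            for g in regions_of(p,q)[:2]:
                P,_,_=pts(p,g["region"]); 
                print(q,round(g["p"],2),np.round(g["centre"]),g["region"].sum(),np.round(np.median(P,0),3),np.round(np.percentile(P,3,0),3),np.round(np.percentile(P,97,0),3))
        except Exception as e: print(q,e)
cv2.imwrite("pics/a.png",np.hstack(im)[:,:,::-1][:, :]) if 0 else [cv2.imwrite(f"pics/a{i}.png",x[:,:,::-1]) for i,x in enumerate(im)]
E
```

```text
pics
{'clock': np.float64(0.0), 'joint_pos': array([ 1.184,  0.333, -0.065,  1.461,  0.022,  1.35 , -0.089]), 'joint_velocities': array([-0.   , -0.001, -0.   , -0.   ,  0.   , -0.001, -0.   ]), 'tau': array([-0.0000e+00, -6.2546e+01,  4.9000e-02, -3.9161e+01,  1.6000e-02,
        1.0000e-02, -0.0000e+00]), 'position': array([ 0.222, -0.584,  0.231]), 'ee_rot': array([-0.695, -0.128,  0.696, -0.127]), 'ft_force': array([ 0.451, -0.025,  1.148]), 'torque': array([ 0.019, -0.013, -0.018]), 'grip_width': np.float64(1.001)}
scene 1 ['color', 'range_z', 'fx', 'fy', 'cx', 'cy', 'cam_to_world', 'shot'] [[-0.72, -0.546, 0.429, 0.981], [0.694, -0.573, 0.436, 0.465], [0.008, 0.611, 0.791, 1.067], [0.0, 0.0, 0.0, 1.0]] 389.91733970844837
handset 0.66 [208. 250.] 537 [ 0.523 -0.038  0.085] [ 0.491 -0.077  0.027] [ 0.542 -0.019  0.151]
plate_low 0.56 [208. 248.] 478 [ 0.523 -0.037  0.088] [ 0.496 -0.073  0.03 ] [ 0.54  -0.02   0.151]
bail_low 0.68 [210. 248.] 524 [ 0.524 -0.039  0.085] [ 0.495 -0.077  0.026] [ 0.543 -0.019  0.151]
hook_foot 0.75 [177. 214.] 586 [ 0.613 -0.093  0.279] [ 0.578 -0.1
[... 1633 characters left out ...]
[ 0.573 -0.142  0.263] [0.668 0.04  0.321]
swing 0.68 [143. 301.] 105 [ 0.588 -0.128  0.32 ] [ 0.579 -0.14   0.294] [ 0.601 -0.118  0.323]
swing 0.56 [140. 281.] 613 [ 0.614 -0.089  0.28 ] [ 0.571 -0.145  0.257] [0.667 0.033 0.321]
tube_rack 0.7 [185. 260.] 397 [ 0.511 -0.049  0.132] [ 0.489 -0.082  0.023] [ 0.539 -0.021  0.154]
tube_rack 0.61 [195. 120.] 896 [0.484 0.409 0.056] [0.448 0.364 0.003] [0.523 0.46  0.09 ]
tip_box 0.77 [180. 377.] 1142 [ 0.541 -0.434  0.045] [ 0.497 -0.499 -0.   ] [ 0.588 -0.376  0.051]
tip_box 0.74 [140. 278.] 684 [ 0.615 -0.091  0.28 ] [ 0.571 -0.15   0.007] [0.671 0.04  0.321]
jar 0.51 [244. 154.] 303 [0.332 0.299 0.073] [0.308 0.281 0.001] [0.357 0.327 0.078]
```

View pics/a0.png

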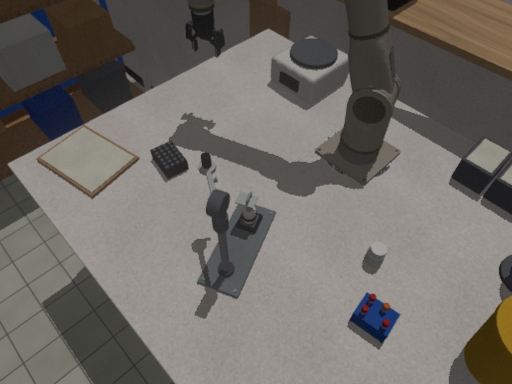

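View pics/a1.png

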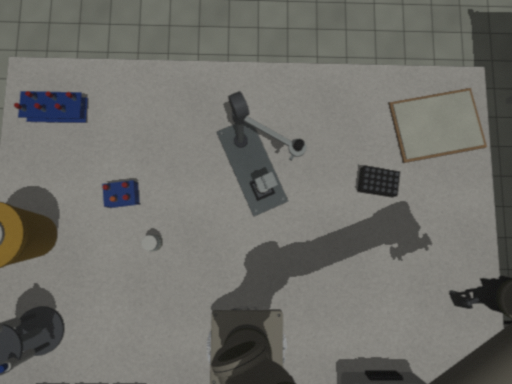

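Request:
step_arm([
  [0.085, 0.01, 0.01, 0.02, 0],
  [0.085, 0.02, 0.025, 0.025, 0],
  [0.085, 0.022, 0.028, 0.02, 0],
  [0.085, 0.022, 0.028, 0.02, 0],
  [0.085, 0.022, 0.028, 0.02, 0],
  [0.085, 0.022, 0.028, 0.02, 0],
  [0.085, 0.022, 0.028, 0.02, 0],
  [0.085, 0.022, 0.028, 0.02, 0],
  [0.085, 0.022, 0.028, 0.01, 0],
  [0.085, 0.022, 0.028, 0, 0],
  [0.085, 0.022, 0.02, 0, 0],
  [0.085, 0, 0, 0, 0],
])

```text
clock: 2.1
position: [0.4546, -0.2992, 0.4066]
ee_rot: [0.696, 0.132, -0.694, 0.131]
ft_force: [0.1, -0.2, 1.2]
grip_width: 0.993
```

```bash
python3 - <<'E'
from h import *
from scipy.spatial.transform import Rotation as R
o=monitor.get_obs(); print(o["clock"],np.round(o["position"],4),np.round(R.from_quat(o["ee_rot"]).as_matrix(),2).tolist(),o["ft_force"])
p=camera("wrist"); save(p,"w1"); print(np.round(np.array(p["cam_to_world"]),3).tolist())
np.savez("w1.npz",**p)
for n in ["scene","top","wrist"]:
    p=camera(n) if n!="wrist" else p
    P,r,c=pts(p)
    np.save(n+"_P.npy",P)
    box=(P[:,0]>.45)&(P[:,0]<.8)&(P[:,1]>-.2)&(P[:,1]<.15)
    Q=P[box]
    for nm,lo,hi in [("drumtop",.368,.385),("knobtop",.313,.33),("plate/bail",.1,.16),("base",.008,.016)]:
        s=Q[(Q[:,2]>lo)&(Q[:,2]<hi)]
        if len(s)>5: print(n,nm,len(s),np.round(s.mean(0),4),np.round(s.min(0),3),np.round(s.max(0),3), cv2.minAreaRect(s[:,:2].astype(np.float32)))
E
```

```text
2.1 [ 0.4546 -0.2992  0.4066] [[0.0, 0.36, -0.93], [0.0, -0.93, -0.36], [-1.0, -0.0, -0.0]] [ 0.08416241 -0.1529388   1.15833871]
[[0.365, 0.883, 0.296, 0.531], [-0.931, 0.346, 0.116, -0.27], [-0.0, -0.318, 0.948, 0.55], [0.0, 0.0, 0.0, 1.0]]
scene drumtop 204 [0.6814 0.033  0.3721] [0.658 0.011 0.368] [0.702 0.052 0.377] ((0.6796969175338745, 0.03139941394329071), (0.03946748748421669, 0.0341062992811203), 27.565370559692383)
scene knobtop 98 [ 0.624  -0.0611  0.3199] [ 0.581 -0.139  0.313] [0.707 0.056 0.33 ] ((0.633988082408905, -0.036347635090351105), (0.22168947756290436, 0.048282552510499954), 57.5185661315918)
scene plate/bail 345 [ 0.5611 -0.0266  0.1319] [ 0.487 -0.085  0.1  ] [0.691 0.043 0.16 ] ((0.5945659875869751, -0.01621636003255844), (0.21760985255241394, 0.05833723768591881), 24.379430770874023)
scene base 1981 [0.6195 0.0118 0.0103] [ 0.45  -0.12   0.008] [0.763 0.113 0.016] ((0.5941523313522339, -0.006702318787574768), (0.31898269057273865, 0.12904560565948486), 24.5091495513916)
top drumtop 228 [0.6773 0.027  0.3736] [0.655 0.006 0.368] [0.703 0.048 0.379] ((0.679
[... 761 characters left out ...]
79] ((0.6791582703590393, 0.027546171098947525), (0.04424097761511803, 0.03376393020153046), 22.658946990966797)
wrist knobtop 88 [ 0.5972 -0.1137  0.3207] [ 0.579 -0.141  0.315] [0.688 0.05  0.329] ((0.6314228773117065, -0.04251304268836975), (0.21525193750858307, 0.024310946464538574), 64.91756439208984)
wrist plate/bail 315 [ 0.5365 -0.0447  0.1347] [ 0.49  -0.088  0.102] [0.676 0.037 0.159] ((0.5908654928207397, -0.021969929337501526), (0.20337915420532227, 0.05817944556474686), 24.373138427734375)
wrist base 2344 [ 0.595  -0.0088  0.0117] [ 0.451 -0.136  0.008] [0.781 0.117 0.016] ((0.6140667200088501, -0.014357447624206543), (0.2522081732749939, 0.32590046525001526), 88.11213684082031)
```

View pics/w1.png

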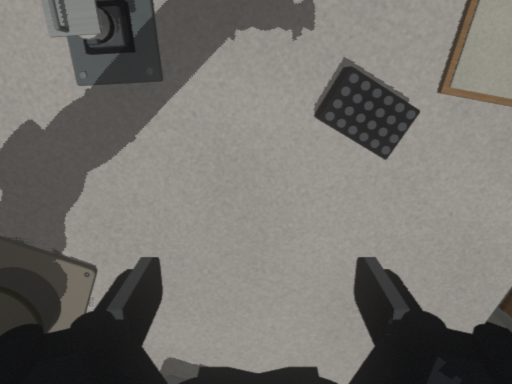

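Request:
step_arm([
  [0.085, 0.01, 0.013, 0, 0],
  [0.085, 0.02, 0.025, 0, 0],
  [0.085, 0.02, 0.025, 0, 0],
  [0.085, 0.02, 0.025, 0, 0],
  [0.085, 0.02, 0.025, 0, 0],
  [0.085, 0.02, 0.025, 0, 0],
  [0.085, 0.015, 0.02, 0, 0],
  [0.085, 0.01, 0.013, 0, 0],
  [0.085, 0, 0, 0, 0],
  [0.085, 0, 0, 0, 0],
])

```text
clock: 3.08
position: [0.5853, -0.1351, 0.406]
ee_rot: [-0.695, -0.128, 0.696, -0.128]
ft_force: [0.0, -1.5, 0.1]
grip_width: 0.998
```

```bash
python3 - <<'E'
from h import *
o=monitor.get_obs(); print(o["clock"],np.round(o["position"],4),o["ft_force"])
p=camera("wrist"); save(p,"w2"); print(p["fx"])
P,r,c=pts(p); np.savez("w2.npz",P=P,r=r,c=c)
ex=np.array([.911,.413]); ey=np.array([-.413,.911]); D=np.array([.515,-.045])
L=np.c_[(P[:,:2]-D)@ex,(P[:,:2]-D)@ey,P[:,2]]
B=(abs(L[:,0])<.06)&(abs(L[:,1])<.06); Q=L[B]
print("hist",[(z/1000,int(((Q[:,2]>=z/1000)&(Q[:,2]<(z+3)/1000)).sum())) for z in range(100,166,3)])
for lo,hi in [(.1,.145),(.146,.165)]:
    s=Q[(Q[:,2]>lo)&(Q[:,2]<hi)]
    if len(s): print(lo,len(s),np.round(np.percentile(s,[1,50,99],axis=0),4).tolist(),cv2.minAreaRect(s[:,:2].astype(np.float32)))
s=P[(P[:,2]>.312)&(P[:,2]<.33)&(abs(P[:,0]-.59)<.04)&(abs(P[:,1]+.128)<.04)]
print("knob",len(s),np.round(np.percentile(s,[1,50,99],axis=0),4).tolist(),cv2.minEnclosingCircle(s[:,:2].astype(np.float32)))
E
```

```text
3.0833 [ 0.5853 -0.1351  0.406 ] [ 0.04082563 -1.46517936  0.11572655]
339.55966404314546
hist [(0.1, 0), (0.103, 0), (0.106, 0), (0.109, 0), (0.112, 0), (0.115, 0), (0.118, 0), (0.121, 0), (0.124, 0), (0.127, 2), (0.13, 88), (0.133, 1297), (0.136, 30), (0.139, 9), (0.142, 8), (0.145, 5), (0.148, 8), (0.151, 40), (0.154, 108), (0.157, 0), (0.16, 0), (0.163, 0)]
0.1 1434 [[-0.0219, -0.0377, 0.1313], [0.001, -0.0119, 0.1343], [0.0216, 0.0196, 0.1398]] ((-0.00030975230038166046, -0.008846025913953781), (0.044122565537691116, 0.058501217514276505), 0.5931503772735596)
0.146 159 [[-0.0178, -0.004, 0.1473], [0.0017, -0.0017, 0.1547], [0.0185, 0.0016, 0.1564]] ((-8.350424468517303e-05, -0.0011101788841187954), (0.037505216896533966, 0.005697580985724926), 1.063552975654602)
knob 1026 [[0.58, -0.1402, 0.3126], [0.5927, -0.128, 0.321], [0.6037, -0.1164, 0.3227]] ((0.5912164449691772, -0.12850086390972137), 0.01304603647440672)
```

View pics/w2.png

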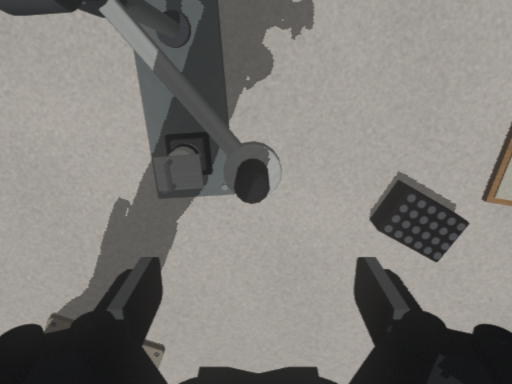

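Request:
step_arm([
  [0.085, 0.003, 0.003, -0.01, 0],
  [0.085, 0.003, 0.0035, -0.02, 0],
  [0.085, 0, 0, -0.02, 0],
  [0.085, 0, 0, -0.02, 0],
  [0.085, 0, 0, -0.02, 0],
  [0.085, 0, 0, -0.015, 0],
  [0.085, 0, 0, -0.01, 0],
  [0.085, 0, 0, -0.006, 0],
  [0.085, 0, 0, 0, 0],
  [0.085, 0, 0, 0, 0],
])

```text
clock: 3.97
position: [0.5915, -0.128, 0.2858]
ee_rot: [0.696, 0.128, -0.695, 0.128]
ft_force: [-1.0, -0.1, 0.4]
grip_width: 0.996
```

Request:
step_arm([
  [0.05, 0, 0, 0, 0],
  [0.035, 0, 0, 0, 0],
  [0.02, 0, 0, 0, 0],
  [0.01, 0, 0, 0, 0],
  [0.01, 0, 0, 0, 0],
  [0.01, 0, 0, 0, 0],
  [0.01, 0, 0, 0, 0],
  [0.01, 0, 0, 0, 0],
  [0.01, 0, 0, 0, 0],
], force=50)

```text
clock: 4.72
position: [0.5915, -0.1277, 0.2856]
ee_rot: [0.696, 0.128, -0.695, 0.128]
ft_force: [-0.9, -1.6, 1.8]
grip_width: 0.29
```

```bash
python3 - <<'E'
import numpy as np
ex=np.array([.911,.413]); ey=np.array([-.413,.911]);C=np.array([.515,-.045])+.18*ex
f=lambda t:C-.18*(np.cos(t)*ex+np.sin(t)*ey)
T=np.r_[np.linspace(.637,.1787,12),.12,.0639]
X=np.array([f(t) for t in T]);print(X[0]);print(np.round(np.c_[T[1:],X[1:],np.diff(X,axis=0)],4))
E
```

```text
[ 0.59137557 -0.1279538 ]
[[ 0.5953  0.5849 -0.1242 -0.0065  0.0038]
 [ 0.5537  0.5786 -0.1201 -0.0063  0.0041]
 [ 0.512   0.5724 -0.1158 -0.0061  0.0043]
 [ 0.4703  0.5665 -0.1112 -0.006   0.0046]
 [ 0.4287  0.5607 -0.1064 -0.0058  0.0048]
 [ 0.387   0.5552 -0.1014 -0.0056  0.005 ]
 [ 0.3454  0.5498 -0.0961 -0.0053  0.0053]
 [ 0.3037  0.5447 -0.0906 -0.0051  0.0055]
 [ 0.262   0.5399 -0.0849 -0.0049  0.0057]
 [ 0.2204  0.5352 -0.079  -0.0046  0.0059]
 [ 0.1787  0.5308 -0.073  -0.0044  0.0061]
 [ 0.12    0.5251 -0.0641 -0.0057  0.0089]
 [ 0.0639  0.5201 -0.0553 -0.005   0.0088]]
```

Request:
step_arm([
  [0.01, 0, 0, -0.002, 0],
  [0.01, 0, 0, -0.004, 0],
  [0.01, 0, 0, -0.005, 0],
  [0.01, 0, 0, -0.005, 0],
  [0.01, 0, 0, -0.005, 0],
  [0.01, 0, 0, -0.005, 0],
  [0.01, 0, 0, -0.005, 0],
  [0.01, 0, 0, -0.003, 0],
  [0.01, 0, 0, 0, 0],
  [0.01, 0, 0, 0, 0],
])

```text
clock: 5.55
position: [0.5913, -0.1276, 0.2512]
ee_rot: [-0.695, -0.128, 0.696, -0.128]
ft_force: [-1.2, -1.2, 5.8]
grip_width: 0.293
```

Request:
step_arm([
  [0.01, -0.0065, 0.0038, 0, 0],
  [0.01, -0.0063, 0.0041, 0, 0],
  [0.01, -0.0061, 0.0043, 0, 0],
  [0.01, -0.006, 0.0046, 0, 0],
  [0.01, -0.0058, 0.0048, 0, 0],
  [0.01, -0.0056, 0.005, 0, 0],
  [0.01, -0.0053, 0.0053, 0, 0],
  [0.01, -0.0051, 0.0055, 0, 0],
  [0.01, -0.0049, 0.0057, 0, 0],
  [0.01, -0.0046, 0.0059, 0, 0],
  [0.01, -0.0044, 0.0061, 0, 0],
  [0.01, 0, 0, 0, 0],
])

```text
clock: 6.55
position: [0.53, -0.0709, 0.2515]
ee_rot: [-0.695, -0.129, 0.695, -0.128]
ft_force: [1.2, 1.2, 4.4]
grip_width: 0.292
```

```bash
python3 - <<'E'
from h import *
o=monitor.get_obs(); print(o["clock"],np.round(o["position"],4),o["ft_force"])
ex=np.array([.911,.413]); ey=np.array([-.413,.911]); D=np.array([.515,-.045])
ims=[]
for n in ["scene","wrist"]:
    p=camera(n); P,r,c=pts(p)
    u=np.r_[.52,-.06,.17]; 
    q=np.linalg.inv(np.array(p["cam_to_world"]))@np.r_[u,1]; col=int(p["cx"]+p["fx"]*q[0]/-q[2]); row=int(p["cy"]+p["fy"]*q[1]/q[2])
    print(n,row,col)
    k=np.array(p["color"])[max(0,row-60):row+60,max(0,col-80):col+80,::-1]; ims.append(cv2.resize(k,(640,480))[:, :400] if 0 else cv2.resize(k,(400,300)))
    L=np.c_[(P[:,:2]-D)@ex,(P[:,:2]-D)@ey,P[:,2]]
    s=L[(abs(L[:,0])<.012)&(L[:,1]>-.06)&(L[:,1]<0.03)&(L[:,2]>.145)&(L[:,2]<.23)]
    print(len(s)); 
    if len(s): print(np.round(s[::max(1,len(s)//25)],3).tolist())
cv2.imwrite("pics/c.png",np.hstack(ims))
E
```

```text
6.55 [ 0.53   -0.0709  0.2515] [1.15797282 1.23005749 4.37426746]
scene 189 243
68
[[0.007, -0.025, 0.208], [0.008, -0.025, 0.203], [0.007, -0.026, 0.198], [0.007, -0.029, 0.192], [0.004, -0.024, 0.191], [0.007, -0.026, 0.188], [-0.005, -0.025, 0.175], [-0.001, -0.011, 0.186], [-0.006, -0.007, 0.183], [0.007, -0.026, 0.184], [0.002, -0.022, 0.179], [0.001, -0.016, 0.181], [0.004, -0.009, 0.189], [-0.003, -0.005, 0.182], [0.009, -0.026, 0.182], [0.006, -0.02, 0.181], [0.003, -0.016, 0.18], [0.006, -0.008, 0.187], [-0.003, -0.005, 0.177], [0.007, -0.027, 0.174], [0.007, -0.02, 0.177], [0.006, -0.014, 0.179], [0.002, -0.01, 0.177], [0.005, -0.018, 0.172], [0.004, -0.012, 0.172], [0.003, -0.006, 0.175], [-0.011, 0.004, 0.153], [-0.007, 0.002, 0.152], [-0.002, 0.001, 0.153], [0.002, -0.001, 0.151], [0.0, 0.005, 0.152], [0.005, 0.004, 0.152], [0.011, 0.003, 0.156], [0.012, 0.0, 0.15]]
wrist 207 236
310
[[0.012, -0.004, 0.152], [0.011, -0.001, 0.156], [0.009, 0.002, 0.154], [0.009, -0.001, 0.155], [0.007, 0.002, 0.155], [0.006, -0.002, 0.154], [0.004, 0.001, 0.154], [0.004, -0.002, 0.155], [0.002, 0.002, 0.153], [0.002, -0.001, 0.156], [0.0, -0.003, 0.155], [-0.001, -0.004, 0.152], [0.006, -0.034, 0.18], [-0.002, -0.001, 0.156], [-0.004, -0.004, 0.153], [0.004, -0.01, 0.177], [0.003, -0.008, 0.178], [-0.005, -0.003, 0.156], [-0.006, 0.0, 0.155], [0.005, -0.012, 0.185], [0.004, -0.01, 0.184], [0.004, -0.008, 0.186], [-0.01, -0.002, 0.154], [-0.009, -0.002, 0.156], [-0.011, -0.002, 0.155], [0.002, -0.008, 0.189]]
```

View pics/c.png

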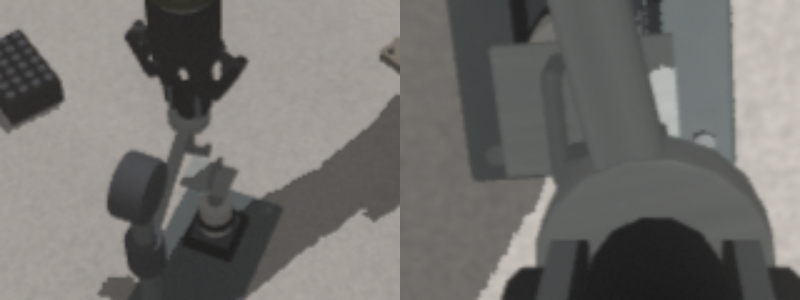

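Request:
step_arm([
  [0.01, 0.001, -0.0023, 0, 0],
  [0.01, 0, 0, 0, 0],
  [0.01, 0, 0, -0.003, 0],
  [0.01, 0, 0, -0.005, 0],
  [0.01, 0, 0, -0.005, 0],
  [0.01, 0, 0, -0.005, 0],
  [0.01, 0, 0, -0.005, 0],
  [0.01, 0, 0, -0.005, 0],
  [0.01, 0, 0, -0.004, 0],
  [0.01, 0, 0, -0.002, 0],
  [0.01, 0, 0, 0, 0],
  [0.01, 0, 0, 0, 0],
])

```text
clock: 7.65
position: [0.5326, -0.0747, 0.2176]
ee_rot: [0.696, 0.128, -0.695, 0.128]
ft_force: [2.2, 2.5, 7.3]
grip_width: 0.291
```

Request:
step_arm([
  [0.01, 0, 0, 0, 0],
  [0.01, 0, 0, 0, 0],
  [0.01, 0, 0, 0, 0],
])

```text
clock: 7.9
position: [0.5326, -0.0747, 0.2178]
ee_rot: [0.696, 0.128, -0.695, 0.128]
ft_force: [1.9, 3.1, 8.2]
grip_width: 0.292
```

```bash
python3 - <<'E'
from h import *
o=monitor.get_obs(); print(o["clock"],np.round(o["position"],4),o["ft_force"])
ex=np.array([.911,.413]); ey=np.array([-.413,.911]); D=np.array([.515,-.045])
print((o["position"][:2]-D)@ex,(o["position"][:2]-D)@ey)
p=camera("scene"); P,r,c=pts(p)
L=np.c_[(P[:,:2]-D)@ex,(P[:,:2]-D)@ey,P[:,2]]
s=L[(abs(L[:,0])<.012)&(L[:,1]>-.06)&(L[:,1]<0.03)&(L[:,2]>.125)&(L[:,2]<.23)]
print(np.round(s[::max(1,len(s)//40)],3).tolist())
cv2.imwrite("pics/d.png",cv2.resize(p["color"][150:240,190:310,::-1],(640,480),interpolation=cv2.INTER_CUBIC))
E
```

```text
7.9 [ 0.5326 -0.0747  0.2178] [1.87354891 3.13112405 8.20427577]
0.003739733313150457 -0.03436079369671045
[[0.012, -0.056, 0.229], [-0.0, -0.007, 0.23], [0.009, -0.052, 0.21], [0.011, -0.055, 0.207], [-0.004, -0.012, 0.209], [0.006, -0.014, 0.211], [0.011, -0.015, 0.212], [0.012, -0.014, 0.209], [0.009, -0.01, 0.199], [0.009, -0.029, 0.167], [-0.003, -0.016, 0.153], [0.009, -0.033, 0.155], [0.001, -0.024, 0.149], [-0.005, -0.0, 0.154], [0.01, -0.029, 0.153], [-0.001, -0.021, 0.144], [-0.005, -0.0, 0.149], [0.008, -0.027, 0.147], [0.002, -0.017, 0.145], [0.004, 0.0, 0.154], [0.007, -0.031, 0.138], [0.004, -0.019, 0.141], [-0.006, -0.011, 0.132], [-0.01, 0.001, 0.133], [0.004, -0.026, 0.131], [0.003, -0.013, 0.138], [0.011, 0.003, 0.155], [-0.009, 0.008, 0.133], [0.008, -0.031, 0.129], [0.003, -0.02, 0.129], [0.002, -0.007, 0.134], [-0.006, 0.006, 0.131], [-0.01, 0.017, 0.131], [0.008, -0.018, 0.131], [0.001, 0.002, 0.132], [-0.002, 0.013, 0.134], [0.012, -0.016, 0.131], [0.006, 0.001, 0.133], [-0.001, 0.011, 0.129], [-0.004, 0.022, 0.132], [0.007, 0.004, 0.131], [0.002, 0.015, 0.131], [0.011, 0.006, 0.132], [0.004, 0.016, 0.128], [0.01, 0.015, 0.13], [0.011, 0.022, 0.131]]
```

View pics/d.png

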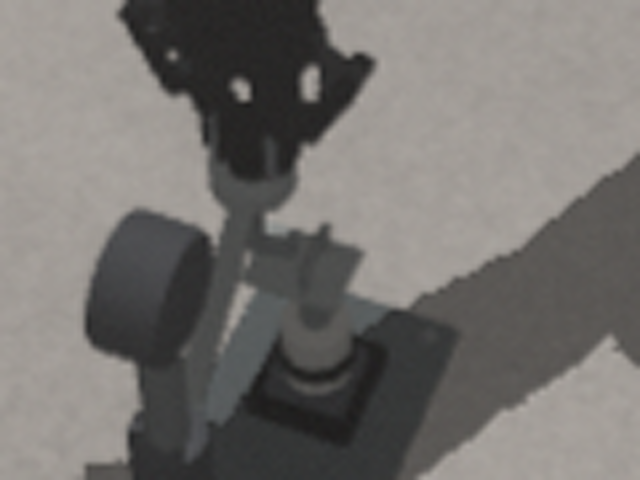

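Request:
step_arm([
  [0.01, -0.001, 0.0016, 0, 0],
  [0.01, 0, 0, 0, 0],
  [0.01, 0, 0, -0.001, 0],
  [0.01, 0, 0, -0.001, 0],
  [0.01, 0, 0, -0.001, 0],
  [0.01, 0, 0, -0.001, 0],
  [0.01, 0, 0, -0.001, 0],
  [0.01, 0, 0, 0, 0],
  [0.01, 0, 0, 0, 0],
  [0.01, 0, 0, 0, 0],
])

```text
clock: 8.78
position: [0.5315, -0.0733, 0.2128]
ee_rot: [0.696, 0.128, -0.695, 0.128]
ft_force: [2.0, 2.9, 7.8]
grip_width: 0.295
```

Request:
step_arm([
  [0.01, 0, 0, -0.0005, 0],
  [0.01, 0, 0, 0, 0],
  [0.01, 0, 0, -0.0005, 0],
  [0.01, 0, 0, 0, 0],
  [0.01, 0, 0, 0, 0],
  [0.01, 0, 0, 0, 0],
])

```text
clock: 9.28
position: [0.5316, -0.0733, 0.2118]
ee_rot: [0.696, 0.128, -0.695, 0.128]
ft_force: [2.0, 1.0, 7.7]
grip_width: 0.293
```

Foot est. 0.136; continue feeling.

Request:
step_arm([
  [0.01, 0, 0, -0.0005, 0],
  [0.01, 0, 0, 0, 0],
  [0.01, 0, 0, 0, 0],
  [0.01, 0, 0, 0, 0],
])

```text
clock: 9.62
position: [0.5316, -0.0733, 0.2113]
ee_rot: [0.696, 0.128, -0.695, 0.128]
ft_force: [3.2, 1.7, 8.0]
grip_width: 0.287
```

Request:
step_arm([
  [0.01, 0, 0, -0.0005, 0],
  [0.01, 0, 0, 0, 0],
  [0.01, 0, 0, 0, 0],
  [0.01, 0, 0, 0, 0],
])

```text
clock: 9.95
position: [0.5316, -0.0733, 0.2108]
ee_rot: [0.696, 0.128, -0.695, 0.128]
ft_force: [2.5, 1.6, 8.5]
grip_width: 0.289
```

Request:
step_arm([
  [0.01, 0, 0, -0.0005, 0],
  [0.01, 0, 0, 0, 0],
  [0.01, 0, 0, 0, 0],
  [0.01, 0, 0, 0, 0],
])

```text
clock: 10.28
position: [0.5316, -0.0733, 0.2103]
ee_rot: [0.696, 0.128, -0.695, 0.128]
ft_force: [2.7, 1.7, 8.4]
grip_width: 0.289
```

Request:
step_arm([
  [0.01, 0, 0, -0.0005, 0],
  [0.01, 0, 0, 0, 0],
  [0.01, 0, 0, 0, 0],
  [0.01, 0, 0, 0, 0],
])

```text
clock: 10.62
position: [0.5316, -0.0733, 0.2098]
ee_rot: [0.696, 0.128, -0.695, 0.128]
ft_force: [3.6, 2.2, 7.2]
grip_width: 0.293
```

Request:
step_arm([
  [0.01, 0, 0, -0.0005, 0],
  [0.01, 0, 0, 0, 0],
  [0.01, 0, 0, 0, 0],
  [0.01, 0, 0, 0, 0],
])

```text
clock: 10.95
position: [0.5317, -0.0734, 0.2098]
ee_rot: [0.696, 0.128, -0.695, 0.128]
ft_force: [1.3, 2.9, 11.2]
grip_width: 0.293
```

Request:
step_arm([
  [0.01, 0, 0, 0.0007, 0],
  [0.01, 0, 0, 0.0007, 0],
  [0.01, 0, 0, 0, 0],
  [0.01, 0, 0, 0, 0],
  [0.01, -0.0015, 0.0018, 0, 0],
  [0.01, -0.0011, 0.0019, 0, 0],
  [0.01, -0.0011, 0.0018, 0, 0],
  [0.01, 0, 0, 0, 0],
  [0.01, 0, 0, 0, 0],
])

```text
clock: 11.7
position: [0.5279, -0.0677, 0.2108]
ee_rot: [0.696, 0.128, -0.695, 0.128]
ft_force: [2.5, 2.2, 7.4]
grip_width: 0.29
```

Request:
step_arm([
  [0.01, -0.001, 0.0018, 0, 0],
  [0.01, -0.001, 0.0018, 0, 0],
  [0.01, -0.001, 0.0018, 0, 0],
  [0.01, 0, 0, 0, 0],
  [0.01, 0, 0, 0, 0],
])

```text
clock: 12.12
position: [0.5247, -0.0625, 0.2107]
ee_rot: [0.696, 0.128, -0.695, 0.128]
ft_force: [2.8, 1.4, 7.5]
grip_width: 0.293
```

Request:
step_arm([
  [0.01, -0.0012, 0.0018, 0, 0],
  [0.01, -0.0012, 0.0018, 0, 0],
  [0.01, -0.0011, 0.0018, 0, 0],
  [0.01, -0.0011, 0.0018, 0, 0],
  [0.01, 0, 0, 0, 0],
  [0.01, 0, 0, 0, 0],
  [0.01, 0, 0, 0, 0],
])

```text
clock: 12.7
position: [0.5205, -0.0551, 0.2108]
ee_rot: [0.696, 0.128, -0.695, 0.128]
ft_force: [3.0, 1.1, 7.4]
grip_width: 0.292
```

```bash
python3 - <<'E'
from h import *
o=monitor.get_obs(); print(o["clock"],np.round(o["position"],4),o["ft_force"])
ex=np.array([.911,.413]); ey=np.array([-.413,.911]); D=np.array([.515,-.045])
print((o["position"][:2]-D)@ex,(o["position"][:2]-D)@ey)
p=camera("scene"); P,r,c=pts(p)
cv2.imwrite("pics/e.png",cv2.resize(p["color"][160:235,200:300,::-1],(800,600),interpolation=cv2.INTER_CUBIC))
E
```

```text
12.7 [ 0.5205 -0.0551  0.2108] [2.95708802 1.06433874 7.41009305]
0.0008253793267591961 -0.011489795388844024
```

View pics/e.png

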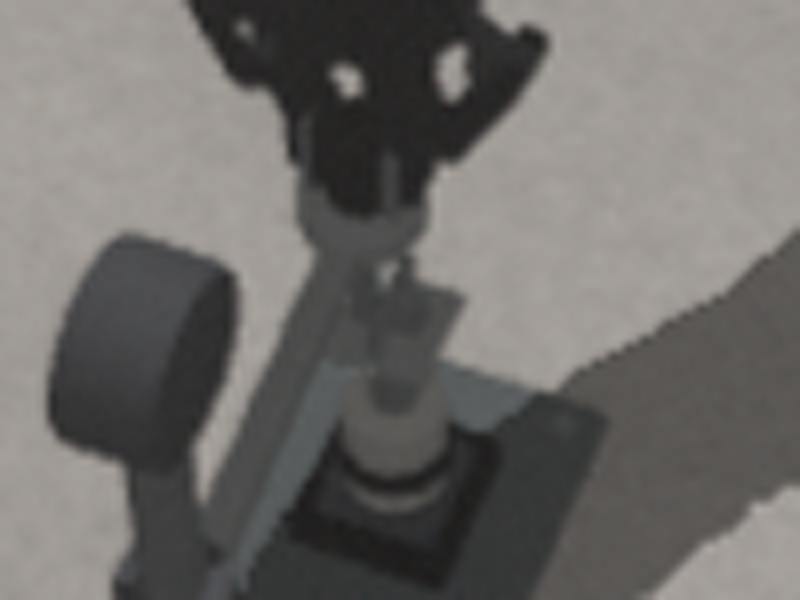

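Request:
step_arm([
  [0.01, 0, 0, 0.001, 0],
  [0.01, 0, 0, 0.0015, 0],
  [0.01, 0, 0, 0.0015, 0],
  [0.01, 0, 0, 0.0015, 0],
  [0.01, 0, 0, 0.001, 0],
  [0.01, 0, 0, 0.001, 0],
  [0.01, 0, 0, 0.001, 0],
  [0.01, 0, 0, 0.001, 0],
  [0.01, 0, 0, 0.001, 0],
  [0.01, 0, 0, 0.001, 0],
  [0.01, 0, 0, 0, 0],
  [0.01, 0, 0, 0, 0],
])

```text
clock: 13.75
position: [0.5203, -0.0549, 0.2217]
ee_rot: [0.696, 0.128, -0.695, 0.128]
ft_force: [6.0, 2.4, 1.9]
grip_width: 0.289
```

Request:
step_arm([
  [0.01, 0, 0, 0.001, 0],
  [0.01, 0, 0, 0.001, 0],
  [0.01, 0, 0, 0.001, 0],
  [0.01, 0, 0, 0.001, 0],
  [0.01, 0, 0, 0.001, 0],
  [0.01, 0, 0, 0.001, 0],
  [0.01, 0, 0, 0.001, 0],
  [0.01, 0, 0, 0.001, 0],
  [0.01, 0, 0, 0, 0],
  [0.01, 0, 0, 0, 0],
])

```text
clock: 14.58
position: [0.5203, -0.0549, 0.2296]
ee_rot: [0.696, 0.128, -0.695, 0.128]
ft_force: [6.0, 2.8, 2.4]
grip_width: 0.29
```

Request:
step_arm([
  [0.01, 0.0003, 0.0001, 0.001, 0],
  [0.01, 0.0003, 0.0001, 0.0015, 0],
  [0.01, 0, 0, 0.0015, 0],
  [0.01, 0, 0, 0.0015, 0],
  [0.01, 0, 0, 0.0015, 0],
  [0.01, 0, 0, 0.0015, 0],
  [0.01, 0, 0, 0.0015, 0],
  [0.01, 0, 0, 0.0015, 0],
  [0.01, 0, 0, 0.0015, 0],
  [0.01, 0, 0, 0.001, 0],
  [0.01, 0, 0, 0, 0],
  [0.01, 0, 0, 0, 0],
])

```text
clock: 15.58
position: [0.5203, -0.0549, 0.2437]
ee_rot: [0.696, 0.128, -0.695, 0.128]
ft_force: [4.5, 3.2, 0.8]
grip_width: 0.293
```

Request:
step_arm([
  [0.01, 0, 0, 0.001, 0],
  [0.01, 0, 0, 0.001, 0],
  [0.01, 0, 0, 0.001, 0],
  [0.01, 0, 0, 0.001, 0],
  [0.01, 0, 0, 0.001, 0],
  [0.01, 0, 0, 0.001, 0],
  [0.01, 0, 0, 0.001, 0],
  [0.01, 0, 0, 0.001, 0],
  [0.01, 0, 0, 0, 0],
  [0.01, 0, 0, 0, 0],
  [0.01, 0, 0, 0, 0],
])

```text
clock: 16.5
position: [0.5203, -0.0548, 0.2515]
ee_rot: [0.696, 0.128, -0.695, 0.128]
ft_force: [4.9, 2.1, 1.3]
grip_width: 0.294
```

Request:
step_arm([
  [0.01, 0, 0, 0.001, 0],
  [0.01, 0, 0, 0.001, 0],
  [0.01, 0, 0, 0.001, 0],
  [0.01, 0, 0, 0.001, 0],
  [0.01, 0, 0, 0.001, 0],
  [0.01, 0, 0, 0.001, 0],
  [0.01, 0, 0, 0, 0],
  [0.01, 0, 0, 0, 0],
  [0.01, 0, 0, 0, 0],
])

```text
clock: 17.25
position: [0.5202, -0.0548, 0.2574]
ee_rot: [0.695, 0.128, -0.695, 0.128]
ft_force: [5.3, 2.8, 0.1]
grip_width: 0.29
```

Request:
step_arm([
  [0.01, 0, 0, 0, 0],
])

```text
clock: 17.33
position: [0.5203, -0.0548, 0.2575]
ee_rot: [0.696, 0.128, -0.695, 0.128]
ft_force: [4.6, 1.5, -0.6]
grip_width: 0.286
```

Request:
step_arm([
  [0.01, 0, 0, 0, 0],
])

```text
clock: 17.42
position: [0.5203, -0.0548, 0.2575]
ee_rot: [0.696, 0.128, -0.695, 0.128]
ft_force: [5.6, 2.7, -0.9]
grip_width: 0.293
```

Request:
step_arm([
  [0.01, 0, 0, 0, 0],
])

```text
clock: 17.5
position: [0.5203, -0.0548, 0.2574]
ee_rot: [0.695, 0.128, -0.695, 0.128]
ft_force: [5.4, 3.3, -0.7]
grip_width: 0.296
```

```bash
python3 - <<'E'
from h import *
F=[]
for i in range(8):
    p=camera("scene"); F.append(monitor.get_obs()["ft_force"])
F=np.array(F);print(F.mean(0),F.std(0))
cv2.imwrite("pics/f.png",cv2.resize(p["color"][150:240,190:310,::-1],(800,600),interpolation=cv2.INTER_CUBIC))
E
```

```text
[ 5.1613714   2.55869283 -0.20353106] [0.40034744 0.56614805 0.49215017]
```

View pics/f.png

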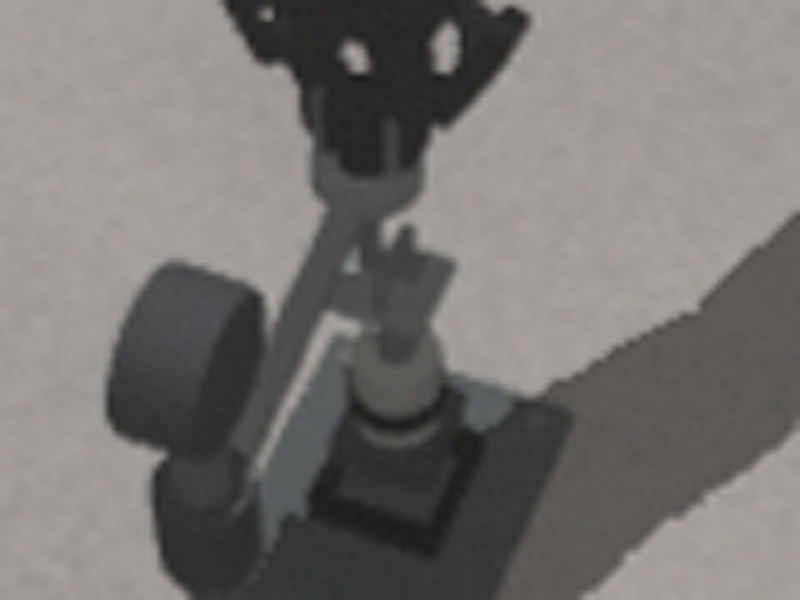

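Request:
step_arm([
  [0.01, 0.0008, 0.0004, 0, 0],
  [0.01, 0.0008, 0.0004, 0, 0],
  [0.01, 0, 0, 0, 0],
  [0.01, 0, 0, 0, 0],
  [0.01, 0, 0, 0, 0],
], force=50)

```text
clock: 18.32
position: [0.5207, -0.0549, 0.2571]
ee_rot: [-0.695, -0.127, 0.696, -0.128]
ft_force: [-5.6, -2.5, 0.7]
grip_width: 0.289
```

Request:
step_arm([
  [0.01, -0.0008, -0.0004, 0, 0],
  [0.01, 0, 0, 0, 0],
  [0.01, 0, 0, 0, 0],
], force=20)

```text
clock: 18.57
position: [0.5206, -0.0548, 0.2576]
ee_rot: [-0.695, -0.128, 0.696, -0.128]
ft_force: [-3.8, -1.8, 0.1]
grip_width: 0.291
```

Request:
step_arm([
  [0.028, 0, 0, 0, 0],
  [0.03, 0, 0, 0, 0],
  [0.033, 0, 0, 0, 0],
  [0.038, 0, 0, 0, 0],
  [0.045, 0, 0, 0, 0],
  [0.055, 0, 0, 0, 0],
  [0.07, 0, 0, 0, 0],
  [0.085, 0, 0, 0, 0],
  [0.085, 0, 0, 0, 0],
  [0.085, 0, 0, 0, 0],
  [0.085, 0, 0, 0, 0],
])

```text
clock: 19.48
position: [0.5209, -0.0545, 0.2578]
ee_rot: [0.695, 0.128, -0.695, 0.128]
ft_force: [0.7, -0.7, 0.7]
grip_width: 0.995
```

```bash
python3 - <<'E'
from h import *
for k in range(3):
    p=camera("wrist"); P,r,c=pts(p)
    s=P[(np.hypot(P[:,0]-.5205,P[:,1]+.055)<.02)&(P[:,2]>.25)&(P[:,2]<.34)]
    print(monitor.get_obs()["clock"],len(s),np.round(np.percentile(s,[5,50,95],axis=0),4).tolist() if len(s) else "")
E
```

```text
19.5333 6816 [[0.5134, -0.0646, 0.2585], [0.5281, -0.0531, 0.2885], [0.5342, -0.0412, 0.3359]]
19.5833 6828 [[0.5133, -0.0647, 0.2584], [0.5282, -0.0531, 0.2885], [0.5343, -0.0412, 0.3359]]
19.6333 6838 [[0.5133, -0.0647, 0.2584], [0.5281, -0.053, 0.2885], [0.5343, -0.0411, 0.3359]]
```

Request:
step_arm([
  [0.085, 0, 0, 0.005, 0],
  [0.085, 0, 0, 0.015, 0],
  [0.085, 0, 0, 0.02, 0],
  [0.085, 0, 0, 0.02, 0],
  [0.085, 0, 0, 0.02, 0],
  [0.085, 0, 0, 0.02, 0],
  [0.085, 0, 0, 0.02, 0],
  [0.085, 0, 0, 0.02, 0],
  [0.085, -0.01, -0.02, 0.01, 0],
  [0.085, -0.01, -0.02, 0, 0],
  [0.085, 0, 0, 0, 0],
  [0.085, 0, 0, 0, 0],
])

```text
clock: 20.63
position: [0.5006, -0.0956, 0.4082]
ee_rot: [0.696, 0.127, -0.695, 0.127]
ft_force: [0.3, -0.2, -0.8]
grip_width: 0.994
```

```bash
python3 - <<'E'
from h import *
o=monitor.get_obs(); print(o["clock"],np.round(o["position"],4),o["ft_force"])
ex=np.array([.911,.413]); ey=np.array([-.413,.911]); D=np.array([.515,-.045])
for k in range(3):
    p=camera("wrist"); P,r,c=pts(p); L=np.c_[(P[:,:2]-D)@ex,(P[:,:2]-D)@ey,P[:,2]]
    s=P[(np.hypot(P[:,0]-.5205,P[:,1]+.055)<.03)&(P[:,2]>.25)&(P[:,2]<.335)]; t=s[s[:,2]>s[:,2].max()-.006]
    print(len(s),np.round(np.median(t,0),4))
sc=camera("scene"); P,r,c=pts(sc); L=np.c_[(P[:,:2]-D)@ex,(P[:,:2]-D)@ey,P[:,2]]
s=L[(abs(L[:,0])<.03)&(L[:,1]>.003)&(L[:,1]<.03)&(L[:,2]>.15)&(L[:,2]<.185)]; print("plate",np.median(s,0))
a=sc["color"][150:240,190:310,::-1]
cv2.imwrite("pics/g.png",np.hstack([cv2.resize(a,(400,300),interpolation=cv2.INTER_CUBIC),cv2.resize(p["color"][:,:,::-1],(400,300))]))
E
```

```text
20.6333 [ 0.5006 -0.0956  0.4082] [ 0.2984901  -0.15733035 -0.83056846]
1027 [ 0.5206 -0.0556  0.2884]
1018 [ 0.5207 -0.0557  0.2884]
1023 [ 0.5206 -0.0556  0.2884]
plate [0.00485182 0.01363031 0.16544646]
```

View pics/g.png

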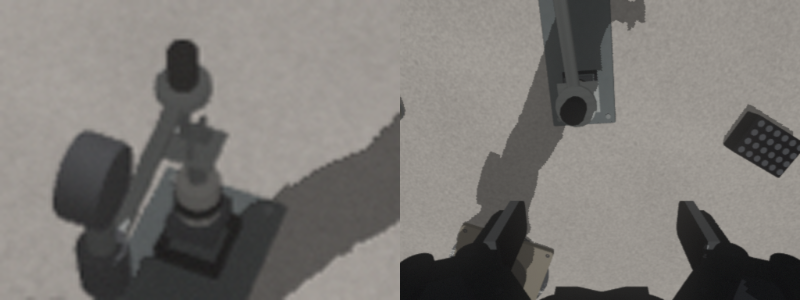

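```bash
python3 -c "
from workcell import ticket
print(ticket.hand_in())"
```

```text
the job is handed in; nothing more can be done
None
```

The handset is hanging on the hook, out of the dock, and the job is handed in at about 21 s on the robot's clock.

**What I did:**
- I gripped the knob, drew the hook down about 34 mm, swung it beside the bail and lowered it. The foot met the plate at about 3 N, at 0.134 m above the bench, so the stem is set about 26 mm up.
- I raised the foot about 1 mm, slid it in under the cross-bar with no rise in force, and let it up slowly until the vertical force was near zero. Then I let go and backed the arm off.

**Last checks:**
- After release the knob top read 0.288 m three times running, so the hook was still.
- The plate is at about 0.165 m, so the handset hangs about 32 mm up, roughly 14 mm clear of the dock's 18 mm walls.
- The tip box looked undisturbed in the last wrist picture. I did not look at the tube rack or jar again, but the arm never went near them.

**What was off:**
- Moving the knob along the arm towards the column was stiff. Side force on the tool reached about 6 N, and my correction overshot to about 6 N the other way. It was about 4 N when I opened the fingers.
- The hook settled about 5 mm lower after release than where I let go.

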